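# Set up the folding stand and hold it upright

## Task

Set up the folding stand on the bench: hang the small steel basket by its handle on the hook at the stand's side and let go of it, then, with the frame still leaning back, flip the prop leg over so that it swings fully down at the front. Then stand the frame upright and finish while still holding it there so that it cannot tip back, with the basket still hanging; leave everything else on the bench alone.

Things in the scene. Friction and masses are not known exactly. Their poses are not given: they have to be found in the camera images.
- stand: Aluminium base plate of the folding stand, 240 x 160 x 12 mm, fixed to the bench; origin at the centre of its underside, z up, -x its front, +x its back. It carries a frame that tips about a hinge. The frame has two flat uprights (12 x 14 mm section, outer faces at y = +/-65 mm) joined at the top by a round level tube.
- hinge (a point): Centre of the frame's level hinge, 45 mm above the bench over the base's origin; the hinge runs along the base's y. Axes as the base's.
- hub (a point): Middle of the heavy steel hub on the frame's back, a disc 80 mm across, 28 to 60 mm behind the frame's middle plane, 90 mm from the hinge. Its weight always tips the frame back. Frame, hub and leg weigh about 1.1 kg; pulling the tube forward takes about 2 to 5 N, and holding it upright about 1.7 N.
- prop_frame (a joint): Lean of the frame, rad: 0 upright, positive leaning back to the base's +x. It rests at 0.42 (the start); its travel ends at -0.03, where the lowered leg meets the plate. It moves freely, has no catch, and falls back to 0.42 if let go.
- prop_leg (a joint): Prop leg (kickstand), rad. 0: folded up, parallel to the frame, leaning back with it; grows as the leg swings forward and down; 2.55: fully down, foot out at the front. No spring: its weight keeps it folded until it is pushed forward past the vertical (0.42 while the frame leans back), then it falls fully down by itself in about 1 s and stays. Under 2 N at the foot moves it.
- leg_tip (a point): Centre of the grey foot (20 mm across) at the leg's free end, 145 mm from the leg's pivot. The leg is a flat steel bar 18 mm wide (base's y), 8 mm thick, in the middle of the frame's front; its pivot is 100 mm up the frame from the hinge and 22 mm in front of it. Folded, the foot stands 75 mm above the tube. z axis: pivot to foot.
- tube_mid (a point): Middle of the frame's top tube, on its axis: 16 mm diameter, 130 mm long, along the base's y, 170 mm from the hinge. It is round and may turn between the fingers.
- hook_seat (a point): Top of the hook where the handle is to hang. The hook is a level 7 mm steel peg sticking out sideways (base's +y) from the +y upright, 130 mm from the hinge. This point is 39 mm out from the upright's outer face; the peg's end, 20 to 24 mm further out, turns up to 15 mm above this point. y axis: along the peg, away from the frame.
- basket: Round steel basket, 56 mm across the rim, 42 mm high, 110 to 180 g, open on top. Origin at the centre of its underside, z up. A stiff wire handle (6 mm thick) arches over it in its x-z plane: upright wires at x = +/-27 mm to 90 mm height, then sloping to a peak in the middle. The hook goes through this arch along the basket's y, with 55 mm free height over the rim.
- bail_top (a point): Underside of the handle's peak, 100 mm above the basket's underside: the spot that rests on the hook. Axes as the basket's.
- grip_tab (a point): On the axis of the white plastic grip tab that stands on the handle's peak, 127 mm above the basket's underside. The tab is 12 mm (basket's x) by 20 mm (basket's y), from 105 to 139 mm height; with the gripping point here and the fingers closing along the basket's x, the fingertips stay just above the wire.
- beaker: Glass beaker without handle, 52 mm across, 70 mm high; not needed, leave alone. It and the basket may stand in each other's place.
- cap: White plastic cap, 42 mm across, 14 mm high, lying on the bench; leave alone.
- marker: Blue marker pen, 13 mm thick, 120 mm long, lying on the bench; leave alone.
- reagent: White plastic bottle, 48 mm across, 110 mm high; leave alone.
- sample_jar: Amber jar with white lid, 60 mm across, 60 mm high; leave alone.
There are look-alikes about, which are no part of the job. What is shaped like the basket but brown or red is not meant.

How it is judged:
By the outcome, as a careful person would: the job done as asked, in the order asked, and still so for the second after the job is handed in, while the arm keeps its last pose, push and grip.
It also fails if it takes over 61 s, if anything falls off the work surface, if the arm or the gripper's body presses on something with over 40 N, if the wrist force passes 120 N, or if a joint passes its speed limit or range.

## Robot

A 6-joint arm with a two-finger parallel gripper is mounted at the origin on the work surface. World frame = base frame: x ahead of the robot, y to its left, z up, the work surface at z = 0. Lengths are in m, angles in degrees, forces in N, time in s.
With the tool pointing down it reaches from about 0.25 to 0.725 m from the base axis. Payload 9.7 kg.
Tool frame: the origin (TCP) lies midway between the tips of the shut fingers; the grasp point (between the pads) lies 19 mm behind it; z points along the fingers, y is the line along which they close (so a half turn about z gives the same grasp; the last joint's range is limited). The gripper opens to 85 mm and grips with 20 to 120 N. Pads are 22 mm wide; open, the fingers measure 114 mm over their backs; the gripper's body (76 mm by 85 mm) begins 54 mm behind the grasp point. The pads swing forward as they close: fully open they stand 13 mm farther back than shut.
Start: joints at [72.422, 4.979, 10.078, 95.1, 0, 90], TCP at [0.166, 0.524, 0.209] pointing down, gripper open.
Joint ranges: [-179.16, 179.16], [-48.56, 103.87], [-65.8, 70.77], [-126.05, 130.52], [-82.76, 87.17], [-180, 180]. Speed limits (degrees/s): [127.2, 127.2, 147.25, 180, 180, 180].

## Interface

Orientations are given as [roll, pitch, yaw] about the fixed x, y, z axes, in that order (R = Rz(yaw) Ry(pitch) Rx(roll)).
In Python, from workcell import * gives the robot as it stands.
- The arm moves only by the tool servo_tool, never from a script. Its argument "moves" is a list of rows, each a list of 4 numbers: the shift along the world's x, y, z in cm, then the turn about the world's z in rad. A call has 1 to 20 rows; each row is the pose to reach, as a shift and turn from the pose commanded when the call began; what a row does not reach only later rows make up. A row lasts 1/12 s, in which the tool goes at most 41.7 mm and 7.16 degrees, less where a joint would pass 70% of its speed; a pose out of reach is approached as far as the arm can. A call with a gripper value outside its range is refused whole. "claw" is the closure, from 0 (fully open) to 1 (shut), set as the call begins (left out, the last holds). The fingers move at their own pace and stop on an object; "force" is the grip in N (left out, the last holds). Time passes only in rows, so rows that repeat a pose let the fingers close. It gives the time, the measured TCP pose, the force, the opening and the grip force at its end, in the units of the state.
- get_obs(): the state, without advancing time (a new reading comes with each control period).
- camera(name): name is "scene" or "top" or "wrist"; returns the picture (480x640x3 uint8, red, green, blue); there is no depth.
- get_calibration(name): a dict with "fx", "fy", "cx", "cy" (pixels), "rvec" (rotation vector, rad) and "tvec" (3), from world to camera coordinates, as OpenCV has them; the wrist camera has in their place "tool_from_camera" (4x4, takes a point from camera to tool coordinates, whose origin is the TCP and whose axes are the flange's). Camera axes: x right, y down, z forward; pixel columns grow to the right and rows downward; lengths in m; the calibration is good to about 2 mm. A picture is of the moment at which its call begins: read the wrist's pose just before it. get_calibration takes no time and is no camera call.
- job_done(): hands the job in; it is judged then, once.
The state is a dict: "time": time; "q": joint angles; "qd": joint speeds; "joint_efforts": joint torques, N m; "ee_pos": TCP position; "tcp_rot": TCP orientation; "wrist_force": force on the tool from outside, world axes, zero at the start; "torque": the same for the moment, N m; "opening": finger opening in m; "grasp_force": force on a finger pad.
Only numpy, scipy, OpenCV 4.12 (cv2) and the standard library are available. Lean on these libraries where they do the work, as an engineer would, in place of code of your own. Each camera call takes 0.05 s, during which the arm holds its last target. There are 200 camera calls.

## Working session

There is one attempt and no reset: what is moved stays moved. The work goes in short steps, Python scripts to look and compute and a tool call to move; the robot and the scene stay as the last step left them, time stands still between calls to the robot, and variables do not carry over. Pictures are saved under pics/ and viewed, at most 10 in all, crops included, and the job is handed in when it is done.

Besides the shell and the picture viewer there is one more tool, called by a JSON object that holds its "fn" and its "kwargs", one argument or row to a line. servo_tool: Moves the arm, as the interface text tells. Its arguments: {"type":"object","properties":{"moves":{"type":"array","items":{"type":"array","items":{"type":"number"}}},"claw":{"type":"number"},"force":{"type":"number"}},"required":["moves"]}

```bash
mkdir -p pics; ls; python3 - <<'E'
from workcell import *
import cv2
o=get_obs();print(o['time'],o['ee_pos'],o['tcp_rot'],o['opening'])
for n in("scene","top"):
    cv2.imwrite(f"pics/{n}0.png",camera(n)[:,:,::-1]);print(n,get_calibration(n))
print(get_calibration("wrist"))
E
```

```text
pics
0.0 [0.16602134 0.52405222 0.20787269] [-1.79921876e+02  6.73205374e-05  1.62422040e+02] 0.08539888916229807
scene {'fx': 572.3422335516707, 'fy': 572.3422335516707, 'cx': 314.64247534777496, 'cy': 238.1057413656638, 'rvec': array([ 1.18350832,  2.1167831 , -1.10785679]), 'tvec': array([ 0.27015522, -0.10336971,  1.86004816])}
top {'fx': 452.05636974173535, 'fy': 452.05636974173535, 'cx': 313.0099371854954, 'cy': 237.77096721533113, 'rvec': array([ 2.14312098, -2.17577862,  0.10527535]), 'tvec': array([0.0247981 , 0.52867242, 0.97798579])}
{'fx': 347.85846297254477, 'fy': 347.85846297254477, 'cx': 320.5779920548277, 'cy': 237.90996367507432, 'tool_from_camera': array([[ 2.91286436e-04, -9.52451466e-01, -3.04690205e-01,
         7.65288071e-02],
       [ 9.99999887e-01,  1.62592795e-04,  4.47748745e-04,
        -1.27858379e-03],
       [-3.76918516e-04, -3.04690301e-01,  9.52451405e-01,
        -1.65452023e-01],
       [ 0.00000000e+00,  0.00000000e+00,  0.00000000e+00,
         1.00000000e+00]])}
```

View pics/scene0.png

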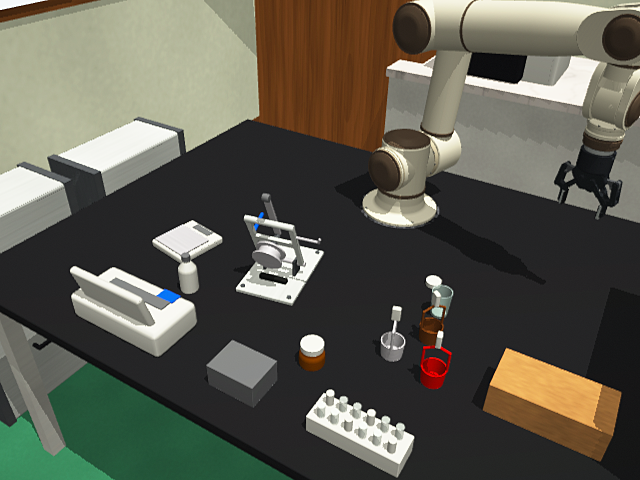

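View pics/top0.png

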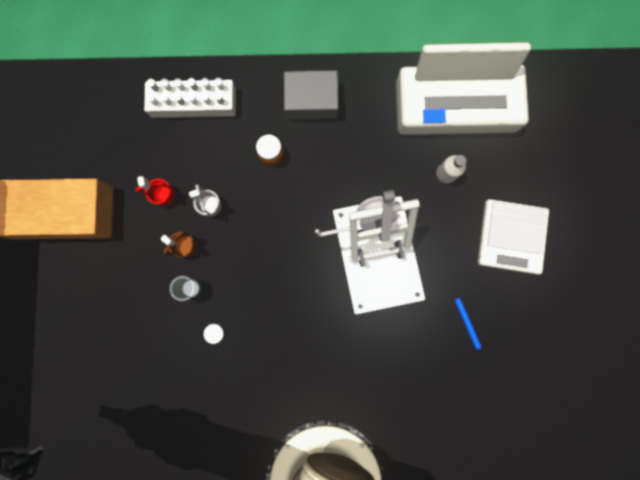

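The basket candidates are the steel-grey one (scene 392,345; top 207,203), the red one (434,372; 159,191), the brown one (432,330; 180,245) and the glass beaker (442,300; 184,288). The steel-grey one fits because it is uncoloured metal with a handle and a white tab. I'll confirm that in an enlarged crop, together with the stand.

```bash
python3 - <<'E'
import cv2,numpy as np
s=cv2.imread("pics/scene0.png");t=cv2.imread("pics/top0.png")
def c(im,x,y,w,h): return cv2.resize(im[y:y+h,x:x+w],(400,300),interpolation=cv2.INTER_CUBIC)
a=np.vstack([np.hstack([c(s,220,190,133,100),c(s,360,270,133,100)]),np.hstack([c(t,300,175,160,120),c(t,130,170,100,75)])])
cv2.imwrite("pics/crop1.png",a)
E
```

```text
(no output)
```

View pics/crop1.png

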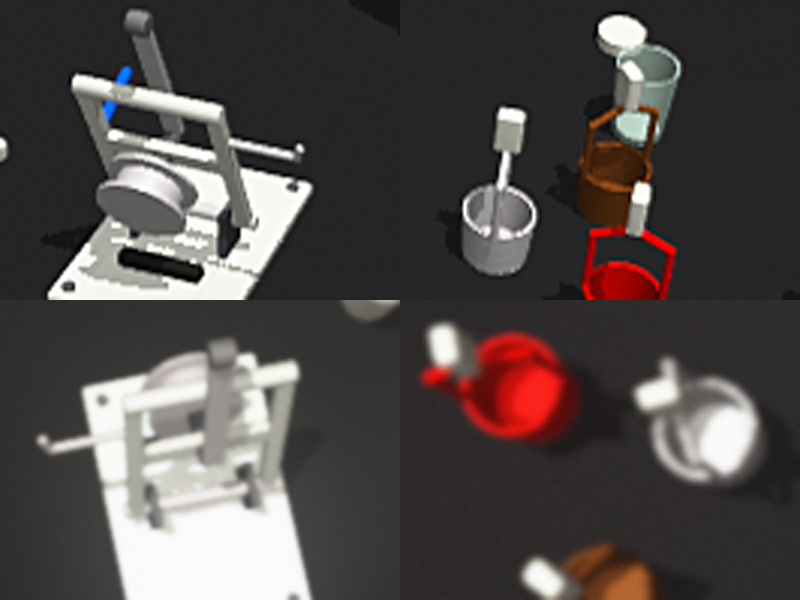

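The crop shows the steel basket (scene 392,345; tab 397,313; top tab 194,193). Its arch is seen nearly edge-on in the scene view. The stand faces the robot, and its hook tip is at scene (320,241), top (317,231). Next I'll triangulate.

```bash
cat > h.py <<'E'
from workcell import *
import cv2,numpy as np
from scipy.spatial.transform import Rotation as R
def cam(n,obs=None):
    c=get_calibration(n);K=np.array([[c['fx'],0,c['cx']],[0,c['fy'],c['cy']],[0,0,1]])
    if 'rvec' in c: M=cv2.Rodrigues(c['rvec'])[0];t=np.array(c['tvec'])
    else:
        T=np.eye(4);T[:3,:3]=R.from_euler('xyz',obs['tcp_rot'],degrees=True).as_matrix();T[:3,3]=obs['ee_pos']
        T=np.linalg.inv(T@c['tool_from_camera']);M=T[:3,:3];t=T[:3,3]
    return K,M,t
def ray(c,p):
    K,M,t=c;d=M.T@np.linalg.inv(K)@[p[0],p[1],1];return -M.T@t,d/np.linalg.norm(d)
def plane(c,p,z):
    o,d=ray(c,p);return o+d*(z-o[2])/d[2]
def tri(c1,p1,c2,p2):
    (a,d),(b,e)=ray(c1,p1),ray(c2,p2)
    s=np.linalg.lstsq(np.c_[d,-e],b-a,rcond=None)[0];P,Q=a+s[0]*d,b+s[1]*e
    return (P+Q)/2,np.linalg.norm(P-Q)
def proj(c,P): K,M,t=c;v=K@(M@P+t);return v[:2]/v[2]
E
python3 - <<'E'
from h import *
np.set_printoptions(precision=4,suppress=True)
S,T=cam("scene"),cam("top")
for n,a,b in [("tab",(397,313.3),(194.5,193.5)),("tubeL",(293,227),(350.8,216)),("tubeR",(246,216.7),(418.8,202)),("hooktip",(320,240.7),(316.8,231)),("foot",(266.3,196.7),(388.4,195.8))]:
    print(n,*tri(S,a,T,b))
t=cv2.imread("pics/top0.png").max(2)
m=(t>120).astype(np.uint8);m[:, :332]=0;m[:,430:]=0;m[:190]=0;m[320:]=0
c=max(cv2.findContours(m,0,2)[0],key=cv2.contourArea)
h=cv2.approxPolyDP(cv2.convexHull(c),3,True)[:,0];print(h.tolist())
for p in h: print(p,plane(T,p,.012))
# basket rim, top & scene
for nm,C,box in(("top0",T,(185,183,225,222)),("scene0",S,(375,300,410,362))):
    im=cv2.imread(f"pics/{nm}.png").max(2);x,y,X,Y=box
    m=(im[y:Y,x:X]>85);ys,xs=np.nonzero(m);print(nm,xs.min()+x,xs.max()+x,ys.min()+y,ys.max()+y)
E
```

```text
tab [0.6126 0.2589 0.1238] 0.004479733783876815
tubeL [ 0.5477 -0.0528  0.2038] 0.006085702366842559
tubeR [ 0.5709 -0.1776  0.2041] 0.009017623002049823
hooktip [0.5247 0.0102 0.1733] 0.005492144153592813
foot [ 0.5693 -0.1119  0.28  ] 0.004462888092844637
[[417, 199], [425, 298], [354, 313], [332, 233], [333, 210], [386, 192]]
[417 199] [ 0.616  -0.2214  0.012 ]
[425 298] [ 0.3921 -0.2304  0.012 ]
[354 313] [ 0.3612 -0.0717  0.012 ]
[332 233] [ 0.5411 -0.0262  0.012 ]
[333 210] [ 0.5938 -0.0295  0.012 ]
[386 192] [ 0.6335 -0.1514  0.012 ]
top0 188 219 184 215
scene0 381 405 306 361
```

{"fn": "servo_tool", "kwargs": {
  "moves": [
    [22, -15, 9, -0.5],
    [44.4, -30, 9, -1.08],
    [44.4, -30, 9, -1.08],
    [44.4, -30, 9, -1.08],
    [44.4, -30, 9, -1.08],
    [44.4, -30, 9, -1.08],
    [44.4, -30, 9, -1.08],
    [44.4, -30, 9, -1.08],
    [44.4, -30, 9, -1.08],
    [44.4, -30, 9, -1.08],
    [44.4, -30, 9, -1.08],
    [44.4, -30, 9, -1.08],
    [44.4, -30, 9, -1.08],
    [44.4, -30, 9, -1.08],
    [44.4, -30, 9, -1.08],
    [44.4, -30, 9, -1.08],
    [44.4, -30, 9, -1.08],
    [44.4, -30, 9, -1.08],
    [44.4, -30, 9, -1.08]
  ]
}}

```text
time: 1.68
ee_pos: [0.6091, 0.2252, 0.2994]
tcp_rot: [180.0, -0.0, 100.6]
wrist_force: [0.7, 0.2, -0.3]
opening: 0.0854
grasp_force: 0.0
```

```bash
python3 - <<'E'
from h import *
o=get_obs();im=camera("wrist");cv2.imwrite("pics/w1.png",im[:,:,::-1]);print(o['ee_pos'],o['tcp_rot'],o['time'],o['q'])
np.savez("w1.npz",p=o['ee_pos'],r=o['tcp_rot'])
W=cam("wrist",o)
for P in([.6126,.2589,.1238],[.6126,.2589,.139],[.6126,.2589,.042]):print(proj(W,np.array(P)))
E
```

```text
[0.60909812 0.22519256 0.29937802] [ 1.79950449e+02 -1.21686712e-02  1.00632628e+02] 1.6833 [2.02883508e+01 2.42413154e+01 4.38749680e+01 1.09582763e+02
 3.68520456e-03 9.96557293e+01]
[329.47835594 174.04391599]
[329.9093286  176.14603708]
[327.67416779 165.24377094]
```

View pics/w1.png

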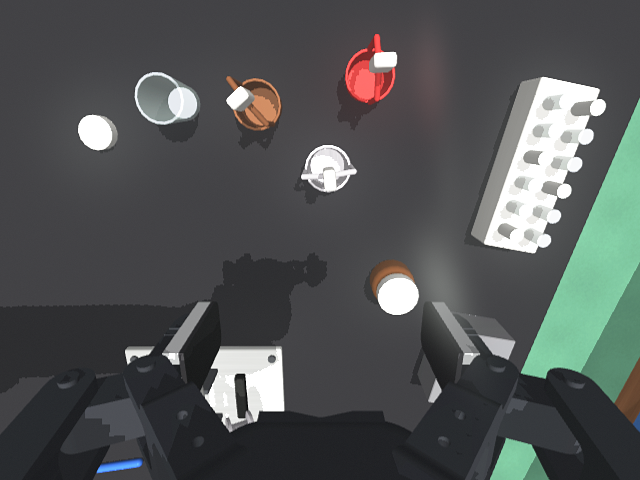

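The wrist picture shows the grey basket at (329,168), with handle shoulders at (303,175) and (355,171) and the tab at (330,180). I'll compute the handle's yaw and check it with one enlarged crop.

```bash
python3 - <<'E'
from h import *
np.set_printoptions(precision=4,suppress=True)
d=np.load("w1.npz");W=cam("wrist",dict(ee_pos=d['p'],tcp_rot=d['r']));T=cam("top");S=cam("scene")
a,b=plane(W,(303,175),.09),plane(W,(355,171),.09);v=a-b;print(a,b,np.linalg.norm(v),"handle dir deg",np.degrees(np.arctan2(v[1],v[0])))
print("mid",(a+b)/2)
print("tab W/T",tri(W,(330,178),T,(194.5,193.5)),"W/S",tri(W,(330,178),S,(397,313.3)))
im=cv2.imread("pics/w1.png")[135:205,290:370]
cv2.imwrite("pics/c2.png",cv2.resize(im,None,fx=8,fy=8,interpolation=cv2.INTER_CUBIC))
E
```

```text
[0.5867 0.2486 0.09  ] [0.6404 0.263  0.09  ] 0.055644675798218655 handle dir deg -165.00495053801816
mid [0.6135 0.2558 0.09  ]
tab W/T (array([0.6133, 0.2558, 0.127 ]), np.float64(0.0008876212988423036)) W/S (array([0.6131, 0.2584, 0.1254]), np.float64(0.005913328672821973))
```

View pics/c2.png

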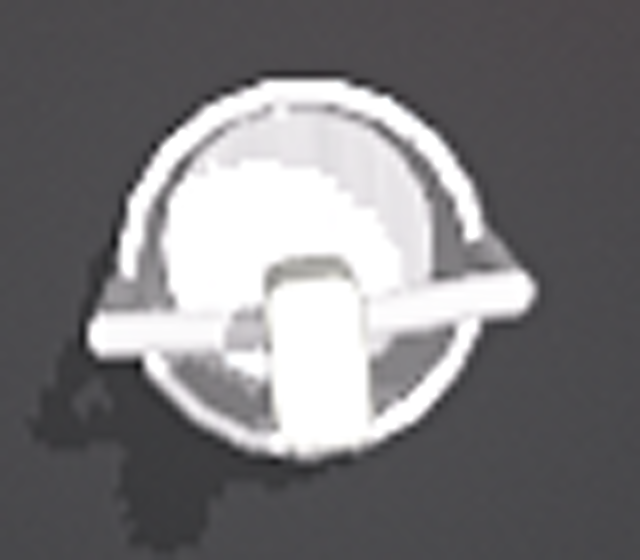

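{"fn": "servo_tool", "kwargs": {
  "moves": [
    [0.45, 3.0, 0, 0.1],
    [0.45, 3.0, 0, 0.1],
    [0.45, 3.0, -4, 0.1],
    [0.45, 3.0, -8, 0.1],
    [0.45, 3.0, -11, 0.1],
    [0.45, 3.0, -14, 0.1],
    [0.45, 3.0, -16, 0.1],
    [0.45, 3.0, -17.5, 0.1],
    [0.45, 3.0, -18.5, 0.1],
    [0.45, 3.0, -19.1, 0.1],
    [0.45, 3.0, -19.1, 0.1],
    [0.45, 3.0, -19.1, 0.1]
  ]
}}

```text
time: 2.73
ee_pos: [0.6147, 0.2546, 0.1085]
tcp_rot: [179.9, -0.0, 106.3]
wrist_force: [0.2, -0.4, 1.2]
opening: 0.0852
grasp_force: 0.0
```

{"fn": "servo_tool", "kwargs": {
  "moves": [
    [0, 0, 0, 0],
    [0, 0, 0, 0],
    [0, 0, 0, 0],
    [0, 0, 0, 0],
    [0, 0, 0, 0],
    [0, 0, 0, 0],
    [0, 0, 0, 0],
    [0, 0, 0, 0],
    [0, 0, 0, 0],
    [0, 0, 0, 0],
    [0, 0, 0, 0],
    [0, 0, 0, 0]
  ],
  "claw": 1,
  "force": 40
}}

```text
time: 3.73
ee_pos: [0.6146, 0.2543, 0.1078]
tcp_rot: [180.0, -0.0, 106.3]
wrist_force: [-1.3, -0.1, 3.5]
opening: 0.0102
grasp_force: 41.6
```

{"fn": "servo_tool", "kwargs": {
  "moves": [
    [0, 0, 2, 0],
    [0, 0, 5, 0],
    [0, 0, 9, 0],
    [0, 0, 13, 0],
    [0, 0, 16, 0],
    [-2, -3, 16, -0.05],
    [-5, -6, 16, -0.1],
    [-7, -10, 16, -0.1],
    [-9, -14, 16, -0.1],
    [-10, -17, 16, -0.1],
    [-10.5, -18.2, 16, -0.1],
    [-10.5, -18.2, 16, -0.1],
    [-10.5, -18.2, 16, -0.1],
    [-10.5, -18.2, 16, -0.1]
  ]
}}

```text
time: 4.9
ee_pos: [0.51, 0.0729, 0.2672]
tcp_rot: [-180.0, -0.0, 100.6]
wrist_force: [1.5, -0.2, -0.6]
opening: 0.0107
grasp_force: 40.7
```

```bash
python3 - <<'E'
from h import *
o=get_obs();im=camera("wrist");cv2.imwrite("pics/w2.png",im[:,:,::-1]);print(o['ee_pos'],o['tcp_rot'],o['opening'],o['wrist_force'])
np.savez("w2.npz",p=o['ee_pos'],r=o['tcp_rot'])
c=lambda n,x,y,w,h:cv2.resize(camera(n)[y:y+h,x:x+w,::-1],(400,300),interpolation=cv2.INTER_CUBIC)
W=cv2.resize(im[:,:,::-1],(400,300))
cv2.imwrite("pics/m3.png",np.vstack([np.hstack([W,c("scene",230,180,133,100)]),np.hstack([c("top",290,180,133,100),c("top",250,160,200,150)])]))
print(proj(cam("wrist",o),np.array([.526,-.016,.167])))
E
```

```text
[0.51002564 0.0729312  0.26715786] [-1.79982309e+02 -1.83620282e-02  1.00550076e+02] 0.010662655465795489 [ 1.50500914 -0.15609771 -0.61035969]
[319.02665493 327.12662261]
```

View pics/m3.png

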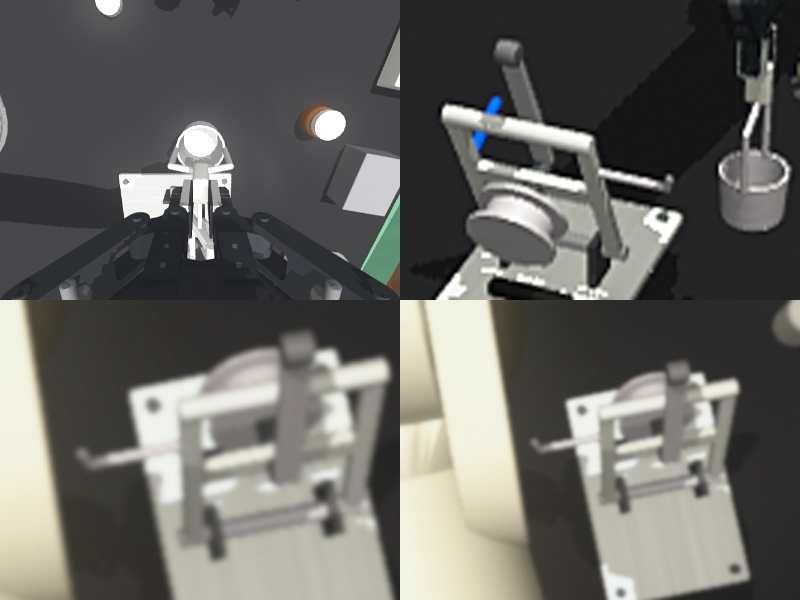

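The basket hangs upright from the gripper. The hook elbow is at scene (319.3,242.3), top (321,233.7), and the peg meets the upright near top (350.7,228.7).

```bash
python3 - <<'E'
from h import *
np.set_printoptions(precision=4,suppress=True)
S,T=cam("scene"),cam("top")
print("elbow",tri(S,(319.3,242.2),T,(320,233.3)),"root",tri(S,(297.5,237),T,(350.7,228.7)))
print("tip",tri(S,(320.4,239),T,(317,231.3)),"foot",tri(S,(230+110/3,180+50/3),T,(290+296/3,180+46/3)))
print("tubeL",tri(S,(230+190/3,180+143/3),T,(290+187/3,180+108/3)),"tubeR",tri(S,(230+48/3,180+112/3),T,(290+381/3,180+71/3)))
y=np.radians(10.7);ex=np.array([np.cos(y),np.sin(y),0]);ey=np.array([-ex[1],ex[0],0])
O=np.array([.493,-.128,0]);b=.42;u=ex*np.sin(b)+np.array([0,0,np.cos(b)]);H=O+[0,0,.045]
for n,P in(("root",H+.13*u+.065*ey),("seat",H+.13*u+.104*ey+[0,0,.0035]),("elbow",H+.13*u+.126*ey),("tubeL",H+.17*u+.065*ey),("tubeR",H+.17*u-.065*ey),("foot",H+.245*u-.022*(ex*np.cos(b)-np.array([0,0,np.sin(b)])))): print(n,P,proj(S,P),proj(T,P))
E
```

```text
elbow (array([0.5208, 0.005 , 0.1648]), np.float64(0.0074028636933349155)) root (array([ 0.5286, -0.0538,  0.1636]), np.float64(0.008768547419821707))
tip (array([0.5235, 0.0101, 0.1776]), np.float64(0.00613527421431409)) foot (array([ 0.5696, -0.1116,  0.2806]), np.float64(0.006048470822309115))
tubeL (array([ 0.5471, -0.0543,  0.2014]), np.float64(0.009589789037915948)) tubeR (array([ 0.5693, -0.1766,  0.2011]), np.float64(0.005116369341906386))
root [ 0.533  -0.0543  0.1637] [294.6133 237.4896] [348.8991 227.5135]
seat [ 0.5258 -0.016   0.1672] [309.4063 239.6214] [329.1585 231.3268]
elbow [0.5217 0.0057 0.1637] [317.8316 242.6924] [317.951  233.8289]
tubeL [ 0.549  -0.0513  0.2002] [291.9921 228.4848] [348.3683 216.3802]
tubeR [ 0.5732 -0.179   0.2002] [243.29   217.7886] [416.8951 202.4126]
foot [ 0.5714 -0.1132  0.2777] [264.4339 197.5812] [387.7501 195.5153]
```

{"fn": "servo_tool", "kwargs": {
  "moves": [
    [0, 0, -3, 0],
    [0, 0, -6, 0],
    [0, 0, -8.4, 0],
    [0, 0, -8.4, 0],
    [0.2, -1.2, -8.4, 0],
    [0.5, -3, -8.4, 0],
    [0.8, -5, -8.4, 0],
    [1.1, -7, -8.4, 0],
    [1.35, -8.3, -8.4, 0],
    [1.45, -8.9, -8.4, 0],
    [1.45, -8.9, -8.4, 0],
    [1.45, -8.9, -8.4, 0],
    [1.45, -8.9, -8.4, 0]
  ]
}}

```text
time: 6.18
ee_pos: [0.5243, -0.0166, 0.1842]
tcp_rot: [180.0, 0.0, 100.5]
wrist_force: [0.0, -1.5, -1.3]
opening: 0.0103
grasp_force: 39.2
```

```bash
python3 - <<'E'
from h import *
c=lambda n,x,y,w,h:cv2.resize(camera(n)[y:y+h,x:x+w,::-1],(400,300),interpolation=cv2.INTER_CUBIC)
cv2.imwrite("pics/m4.png",cv2.resize(np.hstack([c("scene",240,180,133,100),c("top",270,180,133,100)]),(800,300)))
E
```

```text
(no output)
```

View pics/m4.png

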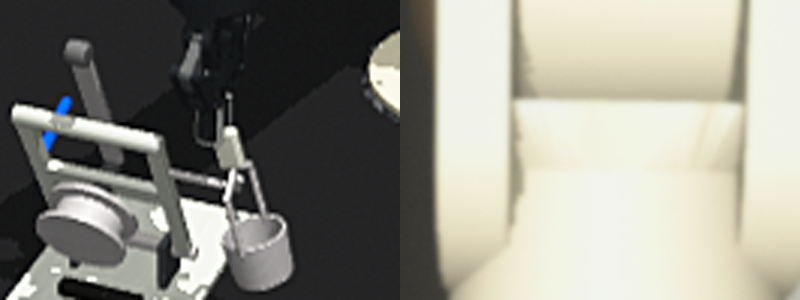

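The scene crop shows the peg passing through the arch, with its tip visible between the two wires at crop (240,180). The top view is blocked by the arm. Lowering now.

{"fn": "servo_tool", "kwargs": {
  "moves": [
    [0, 0, -0.7, 0],
    [0, 0, -1.3, 0],
    [0, 0, -1.8, 0],
    [0, 0, -2.1, 0],
    [0, 0, -2.3, 0],
    [0, 0, -2.3, 0],
    [0, 0, -2.3, 0]
  ]
}}

```text
time: 6.87
ee_pos: [0.5285, -0.0197, 0.1678]
tcp_rot: [179.2, 0.6, 100.4]
wrist_force: [5.3, -20.9, 39.8]
opening: 0.0101
grasp_force: 57.1
```

{"fn": "servo_tool", "kwargs": {
  "moves": [
    [0, 0, 0.5, 0],
    [0, 0, 0.7, 0],
    [0, 0, 0.7, 0],
    [0, 0, 0.7, 0]
  ]
}}

```text
time: 7.2
ee_pos: [0.5262, -0.0185, 0.1702]
tcp_rot: [179.6, 0.3, 100.5]
wrist_force: [2.7, -12.6, 15.5]
opening: 0.0102
grasp_force: 53.9
```

```bash
python3 - <<'E'
from h import *
np.set_printoptions(precision=4,suppress=True)
o=get_obs();print(o['ee_pos'],o['wrist_force'],o['torque'])
im=camera("scene")[:,:,::-1];w=camera("wrist")[:,:,::-1]
cv2.imwrite("pics/s5.png",im)
c=cv2.resize(im[215:290,280:355],(450,450),interpolation=cv2.INTER_CUBIC)
cv2.imwrite("pics/m5.png",np.hstack([c,cv2.resize(w[250:430,250:390],(350,450),interpolation=cv2.INTER_CUBIC)]))
S=cam("scene")
p=o['ee_pos']
for d in(0,-.008,-.019+.038,):print(proj(S,p+[0,0,d]))
E
```

```text
[ 0.5262 -0.0185  0.1702] [  2.6925 -12.6281  15.4604] [-2.6592 -1.0218 -0.1133]
[308.4424 238.3687]
[308.4136 241.0667]
[308.5115 231.8909]
```

View pics/m5.png

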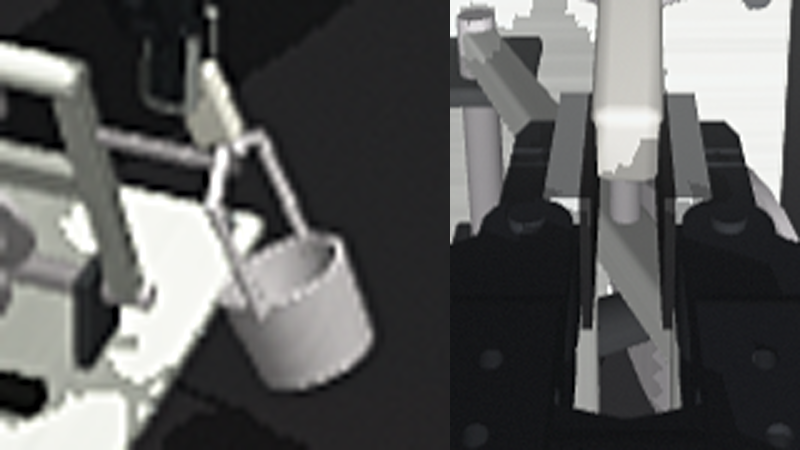

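I see the error. The bail is 8 mm below the TCP, so the seated TCP height is seat + 8 mm, and I subtracted it instead. The handle caught the upturned tip, which slid and tilted the tab in the grip, and the fingertips came to rest on the peg. I'll raise gently and look again.

{"fn": "servo_tool", "kwargs": {
  "moves": [
    [0, 0, 0.4, 0],
    [0, 0, 0.8, 0],
    [0, 0, 1.2, 0],
    [0, 0, 1.6, 0],
    [0, 0, 2.0, 0],
    [0, 0, 2.4, 0],
    [0, 0, 2.8, 0],
    [0, 0, 3.2, 0],
    [0, 0, 3.5, 0],
    [0, 0, 3.5, 0],
    [0, 0, 3.5, 0]
  ]
}}

```text
time: 8.22
ee_pos: [0.5242, -0.0166, 0.2027]
tcp_rot: [180.0, -0.0, 100.5]
wrist_force: [-0.9, 0.5, -1.2]
opening: 0.0103
grasp_force: 51.7
```

```bash
python3 - <<'E'
from h import *
np.set_printoptions(precision=4,suppress=True)
o=get_obs();print(o['ee_pos'],o['wrist_force'],o['torque'])
im=camera("scene")[:,:,::-1];w=camera("wrist")[:,:,::-1]
c=cv2.resize(im[205:280,280:355],(450,450),interpolation=cv2.INTER_CUBIC)
cv2.imwrite("pics/m6.png",np.hstack([c,cv2.resize(w[150:430,250:390],(350,600),interpolation=cv2.INTER_CUBIC)[:450]]))
S=cam("scene");p=o['ee_pos']
for d in(-.008,.031):print((proj(S,p+[0,0,d])-[280,205])*6)
E
```

```text
[ 0.5242 -0.0166  0.2027] [-0.892   0.4851 -1.2299] [-0.1041 -0.0036 -0.0087]
[177.7416 149.0615]
[178.7221  67.0271]
```

View pics/m6.png

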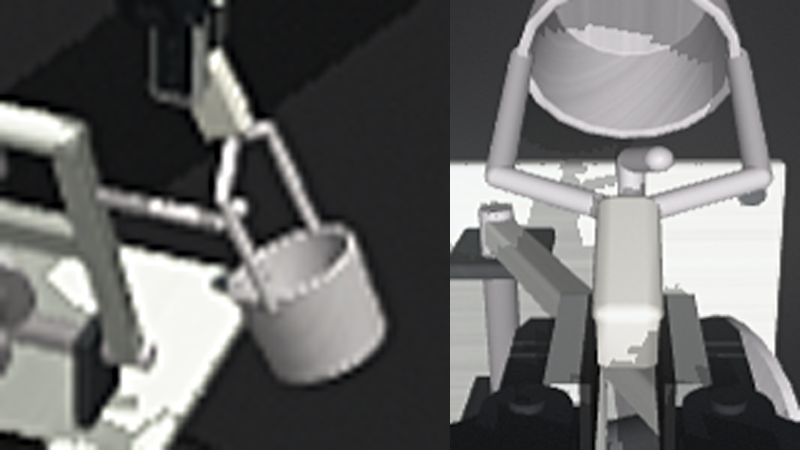

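The basket is clear of the hook tip (tip at crop 240,205; bail at 250,125). It is held only by the edge of its tab and is tilted about 30°. I'll carry it gently to a free patch of bench and regrip it there.

{"fn": "servo_tool", "kwargs": {
  "moves": [
    [0, 0.2, 0, 0],
    [-0.1, 0.6, 0, 0],
    [-0.2, 1.2, 0, 0],
    [-0.4, 2, 0, 0],
    [-0.6, 3, 0, 0],
    [-0.8, 4, 0, 0],
    [-1, 5, 0, 0],
    [-1.2, 6, 0, 0],
    [-1.4, 7, 0, 0],
    [-1.6, 8, 0, 0],
    [-1.7, 8.6, 0, 0],
    [-1.7, 9, 0, 0],
    [-1.7, 9, -0.3, 0],
    [-1.7, 9, -1, 0],
    [-1.7, 9, -2, 0],
    [-1.7, 9, -3, 0],
    [-1.7, 9, -4, 0],
    [-1.7, 9, -5, 0],
    [-1.7, 9, -5.6, 0],
    [-1.7, 9, -5.8, 0]
  ]
}}

```text
time: 9.98
ee_pos: [0.5065, 0.0731, 0.1429]
tcp_rot: [-179.9, -0.0, 100.5]
wrist_force: [0.3, -0.3, -1.6]
opening: 0.0103
grasp_force: 51.7
```

{"fn": "servo_tool", "kwargs": {
  "moves": [
    [0, 0, -0.3, 0],
    [0, 0, -0.8, 0],
    [0, 0, -1.4, 0],
    [0, 0, -2, 0],
    [0, 0, -2.6, 0],
    [0, 0, -3.1, 0],
    [0, 0, -3.4, 0],
    [0, 0, -3.4, 0]
  ]
}}

```text
time: 10.65
ee_pos: [0.5067, 0.0732, 0.1097]
tcp_rot: [-179.9, -0.0, 100.5]
wrist_force: [-0.2, -0.0, -1.0]
opening: 0.0104
grasp_force: 51.7
```

```bash
python3 - <<'E'
from h import *
np.set_printoptions(precision=4,suppress=True)
o=get_obs();print(o['ee_pos'],o['wrist_force'],o['torque'])
im=camera("scene")[:,:,::-1];w=camera("wrist")[:,:,::-1]
S=cam("scene");p=o['ee_pos'];x,y=(proj(S,p)-[30,25]).astype(int)
c=cv2.resize(im[y:y+75,x:x+75],(450,450),interpolation=cv2.INTER_CUBIC)
cv2.imwrite("pics/m7.png",np.hstack([c,cv2.resize(w[70:350,250:390],(350,600),interpolation=cv2.INTER_CUBIC)[:450]]))
print(x,y)
E
```

```text
[0.5067 0.0732 0.1097] [-0.2254 -0.0139 -0.9539] [-0.0694  0.0069 -0.0543]
314 241
```

View pics/m7.png

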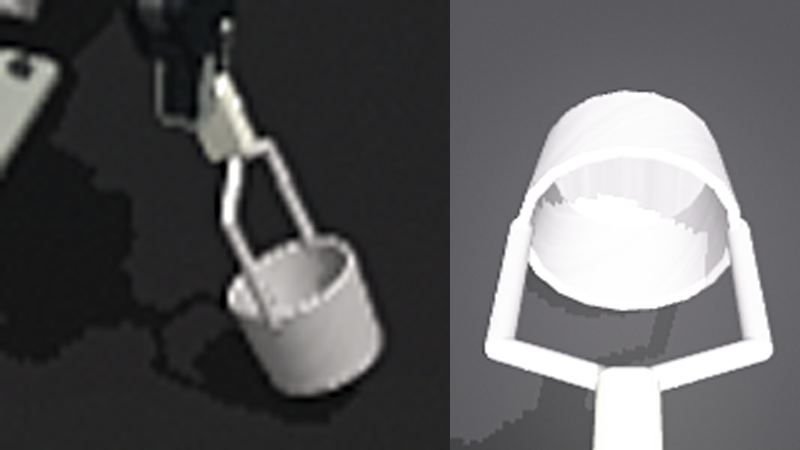

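The view shows the basket still held and hanging tilted: bail peak at scene (356,264) and wrist (322,245), wire shoulders at wrist (266,233) and (378,233). That was the last of the 10 pictures, so from here I work from numbers only.

```bash
python3 - <<'E'
from h import *
np.set_printoptions(precision=4,suppress=True)
o=get_obs();W=cam("wrist",o);S=cam("scene");p=o['ee_pos'];y=np.radians(10.6)
ex=np.array([np.cos(y),np.sin(y),0]);ey=np.array([-ex[1],ex[0],0])
def pl(c,q):
    a,d=ray(c,q);P=a+d*((p-a)@ex)/(d@ex);return np.array([(P-p)@ey,P[2]])*1000
f=lambda P:np.array([(P-p)@ex,(P-p)@ey,P[2]])*1000
s=lambda u,v:(314+u/6,241+v/6)
w=lambda u,v:(250+(u-450)/2.5,70+v/2.143)
print("bail tri",f(tri(W,w(630,372),S,s(253,143))[0]),"S plane",pl(S,s(253,143)))
print("tab top S",pl(S,s(215,75)),"tab bottom",pl(S,s(238,150)))
print("rim centre S",pl(S,s(290,278)),"bottom centre",pl(S,s(322,362)))
a,b=(ray(W,w(490,350)),ray(W,w(770,350)))
d=.058/np.linalg.norm(a[1]/ (a[1]@-np.array([0,0,1.]))-b[1]/(b[1]@-np.array([0,0,1.])));
P=a[0]+a[1]*d/(-a[1][2]);print("shoulderL by width",f(P))
E
```

```text
bail tri [  1.314   27.9021 124.458 ] S plane [ 30.2122 122.5546]
tab top S [ 12.5572 151.7913] tab bottom [ 24.1472 117.3151]
rim centre S [49.9687 58.1937] bottom centre [66.5381 17.8985]
shoulderL by width [-27.5657  23.5987 103.7179]
```

{"fn": "servo_tool", "kwargs": {
  "moves": [
    [0, 0, -0.3, 0],
    [0, 0, -0.6, 0],
    [0, 0, -0.6, 0],
    [0, 0, -0.6, 0]
  ]
}}

```text
time: 11.08
ee_pos: [0.507, 0.0733, 0.1044]
tcp_rot: [-180.0, -0.0, 100.5]
wrist_force: [0.5, -0.2, -2.2]
opening: 0.0104
grasp_force: 51.7
```

{"fn": "servo_tool", "kwargs": {
  "moves": [
    [0, 0, -0.2, 0],
    [0, 0, -0.4, 0],
    [0, 0, -0.4, 0],
    [0, 0, -0.4, 0]
  ]
}}

```text
time: 11.42
ee_pos: [0.507, 0.0733, 0.1004]
tcp_rot: [-180.0, -0.0, 100.5]
wrist_force: [-0.1, 0.7, -1.7]
opening: 0.0104
grasp_force: 51.7
```

{"fn": "servo_tool", "kwargs": {
  "moves": [
    [0, 0, -0.2, 0],
    [0, 0, -0.4, 0],
    [0, 0, -0.4, 0],
    [0, 0, -0.4, 0]
  ]
}}

```text
time: 11.75
ee_pos: [0.5083, 0.0729, 0.0986]
tcp_rot: [179.8, 0.1, 100.5]
wrist_force: [0.6, -3.6, 11.1]
opening: 0.0105
grasp_force: 53.3
```

```bash
python3 - <<'E'
from h import *
np.set_printoptions(precision=3,suppress=True)
for i in range(4):
    o=get_obs();camera("scene");print(o['wrist_force'],o['torque'])
E
```

```text
[ 0.631 -3.581 11.127] [-0.705  0.209  0.021]
[ 0.027 -3.371 11.134] [-0.697  0.219  0.037]
[-0.445 -2.567 11.477] [-0.687  0.112  0.054]
[-0.229 -3.766 11.031] [-0.702  0.177  0.062]
```

{"fn": "servo_tool", "kwargs": {
  "moves": [
    [-0.1, 0.4, 0, 0],
    [-0.2, 0.9, 0, 0],
    [-0.3, 1.4, 0.1, 0],
    [-0.3, 1.9, 0.1, 0],
    [-0.4, 2.4, 0.1, 0],
    [-0.5, 2.9, 0.1, 0],
    [-0.6, 3.4, 0.1, 0],
    [-0.6, 3.6, 0.1, 0],
    [-0.6, 3.6, 0.1, 0]
  ]
}}

```text
time: 12.7
ee_pos: [0.5037, 0.1093, 0.1024]
tcp_rot: [179.5, 0.1, 100.5]
wrist_force: [-1.5, -5.0, 28.1]
opening: 0.0108
grasp_force: 62.9
```

```bash
cat > bk.py <<'E'
from h import *
np.set_printoptions(precision=4,suppress=True)
o=get_obs();p=o['ee_pos'];im=camera("scene").astype(int);S=cam("scene")
print(p,o['wrist_force'])
x,y=proj(S,np.array([p[0],p[1],.05])).astype(int)-[30,20]
y+=0
c=im[y:y+55,x:x+65].max(2)
for r in c[::2]: print(''.join('#' if v>200 else '+' if v>140 else '-' if v>90 else '.' for v in r))
print(x,y)
E
python3 bk.py
```

```text
[0.5037 0.1093 0.1024] [-1.4515 -4.9622 28.0871]
................................----+++++........................
................................---++++#++.......................
...................................-#-..-+.......................
...................................##-..-+-......................
..................................-##....-+......................
..................................##+....-+......................
..................................##......+-.....................
.................................##+......-+.....................
..................................++......-+.....................
..................................-+-###++--+#+--................
...............................-+#-++++++++------#+..............
..............................+#++--+++++++-----..#-.............
.............................+++++--+-+++++-----.-#-.............
..............................#++++-+++++++-----+#+-.............
...............................-+++--+++++---++#+++-.............
.................................----+++++##++++++++.............
.................................---------++++++++++.............
..................................---------+++++++++.............
..................................---------+++++++++.............
..................................----------+++++++-.............
...................................---------+++++-...............
......................................-------+...................
.................................................................
.................................................................
.................................................................
.................................................................
.................................................................
.................................................................
326 269
```

{"fn": "servo_tool", "kwargs": {
  "moves": [
    [-0.1, 0.4, 0.2, 0],
    [-0.2, 0.8, 0.3, 0],
    [-0.2, 1.2, 0.3, 0],
    [-0.3, 1.4, 0.3, 0],
    [-0.3, 1.4, 0.3, 0]
  ]
}}

```text
time: 13.17
ee_pos: [0.4992, 0.1232, 0.1026]
tcp_rot: [179.8, 0.1, 100.5]
wrist_force: [0.1, -3.0, 10.2]
opening: 0.0106
grasp_force: 61.8
```

```bash
python3 bk.py
```

```text
[0.4992 0.1232 0.1026] [ 0.1192 -2.9502 10.1606]
...............................-----+++..........................
...............................----++++..........................
..................................#+..+-.........................
.................................##-..+-.........................
................................+#+...+-.........................
................................##....--.........................
...............................+#+....-+.........................
...............................##.....-+.........................
...............................-+----.-+.........................
.............................---+-++++-++#++-....................
..........................-+--+--+++++-----.+#-..................
.........................--+-++--+++++------..#-.................
.........................+.++++--+++++------..#..................
.........................-+++++--+++++----..+#+..................
...........................--++--++++---+++#+--..................
............................-.-.-+++####+------..................
............................------------++++-+-..................
............................-------------+---+...................
............................-------------+----...................
............................-------------+-++-...................
..............................----------+++-.....................
.................................-------.........................
.................................................................
.................................................................
.................................................................
.................................................................
.................................................................
.................................................................
332 270
```

The basket is now nearly upright on the bench. I'll release it, back straight up, and measure it with the wrist camera.

{"fn": "servo_tool", "kwargs": {
  "moves": [
    [0, 0, 0, 0],
    [0, 0, 0, 0],
    [0, 0, 0, 0],
    [0, 0, 0, 0],
    [0, 0, 0, 0],
    [0, 0, 0, 0],
    [0, 0, 0, 0],
    [0, 0, 0, 0]
  ],
  "claw": 0
}}

```text
time: 13.88
ee_pos: [0.4981, 0.1233, 0.1005]
tcp_rot: [-180.0, -0.0, 100.5]
wrist_force: [0.5, -0.4, 0.2]
opening: 0.0855
grasp_force: 0.0
```

{"fn": "servo_tool", "kwargs": {
  "moves": [
    [0, 0, 2, 0],
    [0, 0, 5, 0],
    [0, 0, 9, 0],
    [0, -1, 13, 0],
    [0, -2.5, 17, 0],
    [0, -3, 19.5, 0],
    [0, -3, 19.5, 0],
    [0, -3, 19.5, 0]
  ]
}}

```text
time: 14.55
ee_pos: [0.4988, 0.0931, 0.2971]
tcp_rot: [179.8, -0.0, 100.5]
wrist_force: [0.5, -0.8, -0.1]
opening: 0.0854
grasp_force: 0.0
```

```bash
python3 - <<'E'
from h import *
np.set_printoptions(precision=4,suppress=True)
o=get_obs();W=cam("wrist",o);im=camera("wrist");p=o['ee_pos'];print(p,o['tcp_rot'],o['wrist_force'])
cv2.imwrite("pics/w8.png",im[:,:,::-1]);np.savez("w8.npz",p=p,r=o['tcp_rot'])
x,y=proj(W,np.array([.49,.135,.09])).astype(int);print(x,y)
c=im[y-60:y+60,x-50:x+50].max(2)
for r in c[::2]: print(''.join('#' if v>235 else '+' if v>190 else '-' if v>120 else '.' for v in r))
E
python3 bk.py|head -0
```

```text
[0.4988 0.0931 0.2971] [179.8275  -0.0023 100.5034] [ 0.5312 -0.7721 -0.0736]
318 160
....................................................................................................
....................................................................................................
....................................................................................................
....................................................................................................
....................................................................................................
....................................................................................................
....................................................................................................
....................................................................................................
....................................................................................................
....................................................................................................
....
[... 4426 characters left out ...]
.............
....................................................................................................
....................................................................................................
....................................................................................................
....................................................................................................
....................................................................................................
....................................................................................................Exception ignored on flushing sys.stdout:
BrokenPipeError: [Errno 32] Broken pipe
```

```bash
python3 - <<'E'
from h import *
np.set_printoptions(precision=4,suppress=True)
d=np.load("w8.npz");p=d['p'];W=cam("wrist",dict(ee_pos=p,tcp_rot=d['r']))
a,b=plane(W,(297,158.3),.09),plane(W,(354,158.3),.09);m=(a+b)/2;print(a,b,np.linalg.norm(a-b),m,"shift cm",(m-p)*100)
print("tab top front edge @.139",plane(W,(326,172),.139), "rear", plane(W,(326,152),.139))
print("rim far/near @.042",plane(W,(326,131),.042),plane(W,(326,178),.042))
E
```

```text
[0.4679 0.1329 0.09  ] [0.5266 0.1438 0.09  ] 0.05972432423213276 [0.4972 0.1384 0.09  ] shift cm [ -0.1594   4.5249 -20.7092]
tab top front edge @.139 [0.4984 0.1302 0.139 ] rear [0.495  0.1478 0.139 ]
rim far/near @.042 [0.4936 0.165  0.042 ] [0.5037 0.1119 0.042 ]
```

{"fn": "servo_tool", "kwargs": {
  "moves": [
    [-0.15, 4.5, 0, 0],
    [-0.15, 4.5, -3, 0],
    [-0.15, 4.5, -7, 0],
    [-0.15, 4.5, -11, 0],
    [-0.15, 4.5, -14, 0],
    [-0.15, 4.5, -16.5, 0],
    [-0.15, 4.5, -18, 0],
    [-0.15, 4.5, -18.9, 0],
    [-0.15, 4.5, -18.9, 0],
    [-0.15, 4.5, -18.9, 0]
  ]
}}

```text
time: 15.48
ee_pos: [0.4962, 0.1384, 0.1064]
tcp_rot: [-179.9, 0.0, 100.6]
wrist_force: [1.0, 0.6, 0.1]
opening: 0.0854
grasp_force: 0.0
```

{"fn": "servo_tool", "kwargs": {
  "moves": [
    [0, 0, 0, 0],
    [0, 0, 0, 0],
    [0, 0, 0, 0],
    [0, 0, 0, 0],
    [0, 0, 0, 0],
    [0, 0, 0, 0],
    [0, 0, 0, 0],
    [0, 0, 0, 0],
    [0, 0, 0, 0],
    [0, 0, 0, 0],
    [0, 0, 0, 0]
  ],
  "claw": 1,
  "force": 60
}}

```text
time: 16.4
ee_pos: [0.4967, 0.1384, 0.107]
tcp_rot: [180.0, -0.0, 100.5]
wrist_force: [-1.5, -0.0, 5.6]
opening: 0.0099
grasp_force: 59.5
```

{"fn": "servo_tool", "kwargs": {
  "moves": [
    [0, 0, 1, 0],
    [0, 0, 3, 0],
    [0, 0, 5.5, 0],
    [0, 0, 8, 0],
    [0, 0, 9.4, 0],
    [0, 0, 9.8, 0],
    [0.1, -0.5, 9.8, 0],
    [0.3, -1.5, 9.8, 0],
    [0.5, -3, 9.8, 0],
    [0.8, -4.5, 9.8, 0],
    [1, -5.5, 9.8, 0],
    [1, -5.8, 9.8, 0],
    [1, -5.8, 9.8, 0],
    [1, -5.8, 9.8, 0]
  ]
}}

```text
time: 17.57
ee_pos: [0.5064, 0.0802, 0.2041]
tcp_rot: [-180.0, -0.0, 100.5]
wrist_force: [-0.1, 0.2, -1.6]
opening: 0.0099
grasp_force: 58.7
```

```bash
cat > sc.py <<'E'
from h import *
import sys
np.set_printoptions(precision=4,suppress=True)
x,y,w,h=map(int,sys.argv[1:5]);t=[int(v) for v in sys.argv[5:8]] or [90,140,200]
im=camera("scene").astype(int);o=get_obs();print(o['ee_pos'],o['wrist_force'],"tcp px",proj(cam("scene"),o['ee_pos']))
for j,r in enumerate(im[y:y+h,x:x+w].max(2)): print(y+j,''.join('#' if v>t[2] else '+' if v>t[1] else '-' if v>t[0] else '.' for v in r))
E
python3 sc.py 290 205 80 80
```

```text
[0.5064 0.0805 0.2043] [ 0.6974 -0.4567 -1.8883] tcp px [348.6855 235.1261]
205 ....................................................----.................#######
206 .........................................................................#######
207 .........................................................................+#++###
208 ..........................................................................######
209 ..........................................................................+#####
210 ........................................................................-.-+####
211 ........................................................................-..-####
212 .................................................................--.........-###
213 .................................................................-+.......----##
214 ..........................................................................-----+
215 ...........................................................................--..-
216 ............................................................................-...
217 
[... 5075 characters left out ...]
+----...............
277 ++++++++++++++++++-.......................................----..................
278 ##+#+++++++++++++--.............................................................
279 ######+++++++++++-..............................................................
280 ###########+++++-...............................................................
281 #############++-................................................................
282 ##############+-................................................................
283 ###############-................................................................
284 ##############-.................................................................
```

The basket is upright at a safe height, so I'll slide it over the hook and check.

{"fn": "servo_tool", "kwargs": {
  "moves": [
    [0.1, -0.4, 0, 0],
    [0.2, -1.2, 0, 0],
    [0.4, -2.2, 0, 0],
    [0.6, -3.2, 0, 0],
    [0.8, -4.2, 0, 0],
    [1, -5.2, 0, 0],
    [1.2, -6.2, 0, 0],
    [1.4, -7.2, 0, 0],
    [1.6, -8.2, 0, 0],
    [1.7, -9, 0, 0],
    [1.8, -9.5, 0, 0],
    [1.8, -9.6, 0, 0],
    [1.8, -9.6, 0, 0],
    [1.8, -9.6, 0, 0]
  ]
}}

```text
time: 18.78
ee_pos: [0.5245, -0.0155, 0.2046]
tcp_rot: [-180.0, -0.0, 100.5]
wrist_force: [0.5, -0.2, -2.4]
opening: 0.0097
grasp_force: 58.7
```

```bash
python3 sc.py 290 215 45 70
```

```text
[ 0.5246 -0.0154  0.2046] [ 0.4494 -0.2224 -2.3314] tcp px [310.0275 226.6334]
215 .......................-.#-..................
216 .......................-.#+..................
217 ......................--.#-..................
218 ......................---+...................
219 .......................--+...................
220 ......................--++...................
221 ..................------++...................
222 ..................------++...................
223 ..................-----+++...................
224 -.................-----+++...................
225 ++--..............-----+++...................
226 ##++..............+----+++-..................
227 ##+-..............----+++++..................
228 #++-.................-+----..................
229 -+---...............-#+..-+..................
230 -----...............##-..-+..................
231 -----...............##...-+..................
232 -----..............+#+...-+..................
233 ------.............##....-+..................
234 ------............+##....-+..................
235 ------...........
[... 1778 characters left out ...]

271 ++......-++++#########+......................
272 ++......+++++########+.......................
273 ++.....+++##+########-.......................
274 ++-....+++##++######+........................
275 ++-...+++++++++#####-........................
276 ++--.-++++++++++++#-.........................
277 +++++++++++++++++++..........................
278 +++++++++++++++++--..........................
279 +++++++++++++++++-...........................
280 ++++++++++++++++-............................
281 ++++++++++++++++.............................
282 #++++++++++++++-.............................
283 #+++++++++++++--.............................
284 ##++++++++++++-..............................
```

The bail at (313,228) is inside the tip at (319,238), and the peg is visible through the arch. Lowering to about 3 mm above the expected contact, then feeling for it.

{"fn": "servo_tool", "kwargs": {
  "moves": [
    [0, 0, -0.6, 0],
    [0, 0, -1.2, 0],
    [0, 0, -1.8, 0],
    [0, 0, -2.3, 0],
    [0, 0, -2.6, 0],
    [0, 0, -2.7, 0],
    [0, 0, -2.7, 0],
    [0, 0, -2.7, 0]
  ]
}}

```text
time: 19.5
ee_pos: [0.5246, -0.0157, 0.1777]
tcp_rot: [180.0, 0.0, 100.5]
wrist_force: [0.2, 0.1, -0.3]
opening: 0.0099
grasp_force: 58.7
```

{"fn": "servo_tool", "kwargs": {
  "moves": [
    [0, 0, -0.15, 0],
    [0, 0, -0.2, 0],
    [0, 0, -0.2, 0],
    [0, 0, -0.2, 0]
  ]
}}

```text
time: 19.83
ee_pos: [0.5246, -0.0157, 0.1756]
tcp_rot: [180.0, 0.0, 100.5]
wrist_force: [-0.4, -0.4, -1.7]
opening: 0.0096
grasp_force: 58.7
```

{"fn": "servo_tool", "kwargs": {
  "moves": [
    [0, 0, -0.1, 0],
    [0, 0, -0.2, 0],
    [0, 0, -0.2, 0],
    [0, 0, -0.2, 0]
  ]
}}

```text
time: 20.17
ee_pos: [0.5249, -0.0157, 0.1744]
tcp_rot: [179.9, 0.0, 100.5]
wrist_force: [-0.3, -0.1, 5.1]
opening: 0.0099
grasp_force: 59.5
```

```bash
python3 sc.py 290 220 45 40
```

```text
[ 0.5249 -0.0157  0.1743] [-1.1574  1.0356  5.3407] tcp px [309.7299 237.0634]
220 .............................................
221 .......................-.....................
222 .......................-.....................
223 .......................-..-..................
224 +......................-..-..................
225 ##--..................--.....................
226 ###+..................--.#-..................
227 ##+-..................---#-..................
228 ##+-..................---+...................
229 +#--..................---+...................
230 -+---.................---+...................
231 -----.............-...--++...................
232 -----.............------++...................
233 ------............-----+++...................
234 ------............-----+++...................
235 ------............----++++...................
236 --------..........----++++...................
237 ------++++---.....----+++--..................
238 .--------+++++---.---+-++-...#-..............
239 .-----.-..---+++++--+#-----.-##..............
240 .-------......---
[... 278 characters left out ...]

246 ----------##++....##.....+...................
247 ---------.#####+++#+.....+...................
248 +++------.#########+++-..+...................
249 ++##-----.+######++#####---..................
250 ++##+----.-######--#####+----++-.............
251 +####----..######--#####+----####-...........
252 +####-----.+####+--#####+--..+###+...........
253 +####+----.+####+--#++##--++-####-...........
254 ++###+----..##+----+++----+#+###+-...........
255 ++####----..+---.-++++++-----+##-............
256 +++###-------..-.-+++++++----.+#.............
257 +++++-.----+-.--.-++++++------.#-............
258 ++++-..---+#-.--.--+++++------.#+............
259 ++++...---+#-.--.-++++++------.++............
```

{"fn": "servo_tool", "kwargs": {
  "moves": [
    [0, 0, 0.1, 0],
    [0, 0, 0.2, 0],
    [0, 0, 0.2, 0],
    [0, 0, 0.2, 0],
    [0, 0, 0.2, 0],
    [0, 0, 0.2, 0],
    [0, 0, 0.2, 0],
    [0, 0, 0.2, 0]
  ],
  "claw": 0.3
}}

```text
time: 20.88
ee_pos: [0.5246, -0.0157, 0.1755]
tcp_rot: [-180.0, -0.0, 100.5]
wrist_force: [1.1, -0.2, -0.7]
opening: 0.0602
grasp_force: 0.0
```

{"fn": "servo_tool", "kwargs": {
  "moves": [
    [0, 0, 0.6, 0],
    [0, 0, 1.8, 0],
    [0, 0, 3.5, 0],
    [0, 0, 6, 0],
    [0, 0, 9, 0],
    [0, 0, 12, 0],
    [0, 0, 15, 0],
    [0, 0, 16, 0],
    [0, 0, 16, 0]
  ]
}}

```text
time: 21.63
ee_pos: [0.5252, -0.0157, 0.3389]
tcp_rot: [179.7, 0.1, 100.5]
wrist_force: [-0.3, 0.2, -0.6]
opening: 0.0601
grasp_force: 0.0
```

```bash
python3 sc.py 255 190 80 85
```

```text
[ 0.5251 -0.0157  0.3367] [-0.109   0.6147  0.1012] tcp px [310.3887 178.1081]
190 ................................................................................
191 ................................................................................
192 ................................................................................
193 ........----....................................................................
194 .......-++++--..................................................................
195 .......-++++++-.................................................................
196 .......-----+-..................................................................
197 .......------...................................................................
198 .........----...................................................................
199 ............-...................................................................
200 ...............-................................................................
201 ...............-................................................................
2
[... 5503 characters left out ...]
-------.............
267 ++++++++....---.........--++++++#####+.......#-.---.--------------..............
268 ++++++++...-+++---------###+++++++++#-.......#-.------------------..............
269 ++#####+---++++++++++++#######+#+++++........#+.------------------..............
270 ++#######++++++++++++++###########+++.......+#+.------------------..............
271 +++++++##+++++++++++++++++########+++......-++-.------------------..............
272 ++++++.--+++++++++++++++++++++##+++++......+++-.------------------..............
273 +++++......--++++++++++++++++++++++++.....####+..----------------...............
274 ++++............-++++++++++++++++++++-...+####+-.----------------...............
```

The basket hangs freely on the hook. Next I'll go behind the leg's foot with the fingers shut.

{"fn": "servo_tool", "kwargs": {
  "moves": [
    [2, -2, 0, 0],
    [4, -4, 0, 0],
    [6, -6, 0, 0],
    [8, -7.5, 0, 0],
    [9.8, -8.6, 0, 0],
    [9.8, -8.6, 0, 0],
    [9.8, -8.6, -2, 0],
    [9.8, -8.6, -4, 0],
    [9.8, -8.6, -6, 0],
    [9.8, -8.6, -7.5, 0],
    [9.8, -8.6, -8, 0],
    [9.8, -8.6, -8, 0],
    [9.8, -8.6, -8, 0]
  ],
  "claw": 1
}}

```text
time: 22.77
ee_pos: [0.6222, -0.1015, 0.2559]
tcp_rot: [-180.0, -0.0, 100.5]
wrist_force: [-0.1, -0.2, 0.6]
opening: 0.0
grasp_force: 0.0
```

{"fn": "servo_tool", "kwargs": {
  "moves": [
    [-1, -0.2, 0, 0],
    [-2, -0.4, 0, 0],
    [-3, -0.6, 0, 0],
    [-3.7, -0.7, 0, 0],
    [-4.4, -0.8, 0, 0],
    [-5.1, -1, 0, 0],
    [-5.8, -1.1, 0, 0],
    [-6.5, -1.2, 0, 0],
    [-7.2, -1.3, 0, 0],
    [-7.9, -1.5, 0, 0],
    [-8.6, -1.6, 0, 0],
    [-9.3, -1.7, 0, 0],
    [-10, -1.9, 0, 0],
    [-10.5, -2, 0, 0],
    [-10.5, -2, 0, 0]
  ]
}}

```text
time: 24.02
ee_pos: [0.5195, -0.1222, 0.267]
tcp_rot: [178.9, 0.5, 100.5]
wrist_force: [-3.4, 2.4, 59.4]
opening: -0.0002
grasp_force: 22.2
```

```bash
python3 sc.py 235 180 100 75
```

```text
[ 0.5198 -0.1221  0.267 ] [-2.3923  2.2308 60.2191] tcp px [273.8954 191.3597]
180 ..........................................--........................................................
181 ..........................................--........................................................
182 ..........................................--........................................................
183 ....................................--...--.........................................................
184 .......................................----..-......................................................
185 .......................................------+......................................................
186 .......................................------+......................................................
187 .......................................-----++......................................................
188 .......................................-----++......................................................
189 .......................................-----++..........................
[... 6153 characters left out ...]
#########+-...++############+------#########+++-.-+...................
249 ......................--+###############++-..-+############------+######++####+-+--.................
250 ....................-+++##################+-..-+###########+------######--#####--+--++-.............
251 ..................--+++####################+--.-++##########------######--#####-+.--####-...........
252 ..................+--....--++###############+--.--##########------######--#####-+...+###+...........
253 ..................-...........-############++---.-+#########+-----+####+--+###+-+++.####-...........
254 .................----------......-+#######+++----.-#########+------##++-------+-+##+###+-...........
```

The foot is wedged under the finger linkage, giving 60 N upward. I'll relieve it by rising while keeping the fingertips behind the foot, then push on.

{"fn": "servo_tool", "kwargs": {
  "moves": [
    [0, 0, 1.2, 0],
    [0, 0, 2, 0],
    [0, 0, 2, 0]
  ]
}}

```text
time: 24.32
ee_pos: [0.5181, -0.1217, 0.278]
tcp_rot: [179.8, 0.1, 100.5]
wrist_force: [0.8, 0.6, 1.4]
opening: -0.0002
grasp_force: 0.0
```

```bash
python3 sc.py 255 175 35 70
```

```text
[ 0.518  -0.1217  0.2765] [-0.1264 -0.631   0.5896] tcp px [274.3367 187.6792]
175 ......................--.-.........
176 ......................--.--........
177 ......................--.--........
178 ......................--.-.........
179 ................---..-----.........
180 ....................---.-..........
181 ...................................
182 ...................................
183 ....................-.....-........
184 ....................-------........
185 ....................-----+-........
186 ....................-----+-........
187 ....................-----+-........
188 ....................---+++-........
189 ....................---+++-........
190 ....................---+++-........
191 ....................--++++-........
192 ....................--++++-........
193 ....................-+++++-........
194 ....................-+++++-........
195 ....................-+++++-........
196 ....................++++++-........
197 ....................-+++++-........
198 ....................-++-++-........
199 ....................-+++++-........
200 .................
[... 1078 characters left out ...]
....----+++++#######
228 ++.................--------+++++###
229 +-.................++++---..---++++
230 -..................+--+++-......---
231 -..................+--+++-........-
232 -..................++++++-........-
233 -+##+..............----++-........-
234 -#######++...........---+..........
235 -###########++......----...........
236 -################++-.--............
237 -..--+###############++-...........
238 -----...-+################+-.......
239 --------....-++###############++...
240 ---.---------....-+################
241 ----++++++###++-.....-++###########
242 ---+++++++#######+--.....--+#######
243 -----......--+#####+-..-----..-+##+
244 --..--.........-+####+----.-----..-
```

{"fn": "servo_tool", "kwargs": {
  "moves": [
    [-0.5, -0.1, 0, 0],
    [-1.2, -0.2, 0, 0],
    [-2, -0.4, 0, 0],
    [-2.8, -0.5, 0, 0],
    [-3.5, -0.6, 0, 0],
    [-4, -0.7, 0, 0],
    [-4, -0.7, 0, 0],
    [-4, -0.7, 0, 0],
    [-4, -0.7, 0, 0],
    [-4, -0.7, 0, 0]
  ]
}}

```text
time: 25.2
ee_pos: [0.4778, -0.1287, 0.2755]
tcp_rot: [-180.0, -0.0, 100.5]
wrist_force: [0.1, -0.6, 0.1]
opening: -0.0003
grasp_force: 0.0
```

```bash
python3 sc.py 235 180 100 95
```

```text
[ 0.4778 -0.1287  0.2754] [ 0.8209 -0.2087 -0.2579] tcp px [281.2241 180.6134]
180 ....................................................................................................
181 ....................................................................................................
182 ....................................................................................................
183 ....................................................................................................
184 ....................................................................................................
185 ....................................................................................................
186 ....................................................................................................
187 ............................................................--......................................
188 ...........................................................-++---...................................
189 ...........................................................-+++++-......
[... 8253 characters left out ...]
.-+++---++++-+###+++++++++#-.......#-.------------------..............
269 ...............+++#########+---++++++++++++#######+#+++++........#+.------------------..............
270 ..............-+++++++#######++++++++++++++###########+++.......+#+.------------------..............
271 .............+#++++++++++++##+++++##++++++++++########+++......-++-.------------------..............
272 ............-##+++++++++++.--+++++#####+#+++++++++##+++++......+++-.------------------..............
273 ............###++++++++++......--+#########++++++++++++++.....####+..----------------...............
274 ...........####+++++++++.............--####++++++++++++++-...+####+-.----------------...............
```

The leg is past vertical and falling forward. I'll move above the tube with the gripper open, then check the leg.

{"fn": "servo_tool", "kwargs": {
  "moves": [
    [0, 0, 2, 0],
    [0, 0, 4, 0],
    [2, 0.4, 4, 0],
    [4, 0.7, 4, 0],
    [6, 1, 4, 0],
    [7.5, 1.2, 4, 0],
    [8.1, 1.35, 4, 0],
    [8.1, 1.35, 4, 0],
    [8.1, 1.35, 4, 0],
    [8.1, 1.35, 4, 0],
    [8.1, 1.35, 4, 0],
    [8.1, 1.35, 4, 0]
  ],
  "claw": 0.3
}}

```text
time: 26.25
ee_pos: [0.558, -0.1153, 0.3162]
tcp_rot: [180.0, 0.0, 100.5]
wrist_force: [-0.4, 0.8, 0.1]
opening: 0.0598
grasp_force: 0.0
```

```bash
python3 - <<'E'
from h import *
np.set_printoptions(precision=4,suppress=True)
o=get_obs();print(o['ee_pos'],o['opening'])
S=cam("scene");y=np.radians(10.7);ex=np.array([np.cos(y),np.sin(y),0]);O=np.array([.492,-.128,0]);z=np.array([0,0,1.])
b=.42;u=ex*np.sin(b)+z*np.cos(b);f=ex*np.cos(b)-z*np.sin(b);piv=O+.045*z+.1*u-.022*f
for a in(.42,1.2,2.0,2.55):
    w=b-a;foot=piv+.145*(ex*np.sin(w)+z*np.cos(w));print(a,foot,proj(S,foot))
E
python3 sc.py 235 205 110 55
```

```text
[ 0.558  -0.1153  0.3162] 0.05982511308849096
0.42 [ 0.5123 -0.1242  0.2903] [274.6937 181.4428]
1.2 [ 0.4121 -0.1431  0.2484] [290.9152 178.1546]
2.0 [ 0.3699 -0.1511  0.1439] [297.1778 204.7681]
2.55 [ 0.3916 -0.147   0.0684] [294.3035 231.6969]
[ 0.5581 -0.1153  0.3162] [ 0.0419  0.335  -0.1615] tcp px [266.4141 180.5918]
205 ..............................................................................................................
206 ..............................................................................................................
207 ..............................................................................................................
208 ..............................................................................................................
209 ..............................................................................................................
210 ..............................................................................................................
211 ...............................................................................
[... 4851 characters left out ...]
..........
254 .................------------....-+#######+++----.-#########+------##+-----++++--+#+###+-.....................
255 .................--------------....-+####++++----..##########------#-...-+-++++-----+##-......................
256 .................-----------------...-+###+++-.-..+##########-----+#-.---+-+++++----.+#.......................
257 ..................-------------------..-+##+--....##########+-----#+-----+-++++------.#-......................
258 ...................--------------------.-++++...-+##########-----+#------+-++++------.#+......................
259 ....................--------------------..-++---+##########+..---+#------++++++------.++......................
```

The foot is at about (295,231), which matches the fully-down position (294,232). Now I'll grip the tube.

{"fn": "servo_tool", "kwargs": {
  "moves": [
    [0, 0, -3, 0],
    [0, 0, -6, 0],
    [0, 0, -9, 0],
    [0, 0, -11, 0],
    [0, 0, -12.5, 0],
    [0, 0, -13.4, 0],
    [0, 0, -13.4, 0],
    [0, 0, -13.4, 0]
  ]
}}

```text
time: 26.97
ee_pos: [0.5585, -0.1152, 0.1822]
tcp_rot: [180.0, 0.0, 100.5]
wrist_force: [-0.0, 0.1, 0.8]
opening: 0.06
grasp_force: 0.0
```

{"fn": "servo_tool", "kwargs": {
  "moves": [
    [0, 0, 0, 0],
    [0, 0, 0, 0],
    [0, 0, 0, 0],
    [0, 0, 0, 0],
    [0, 0, 0, 0],
    [0, 0, 0, 0],
    [0, 0, 0, 0],
    [0, 0, 0, 0],
    [0, 0, 0, 0]
  ],
  "claw": 1,
  "force": 25
}}

```text
time: 27.72
ee_pos: [0.5605, -0.1154, 0.1853]
tcp_rot: [179.6, 0.1, 100.5]
wrist_force: [2.6, 1.2, 16.8]
opening: -0.0001
grasp_force: 8.7
```

```bash
python3 sc.py 235 195 100 50; python3 - <<'E'
from h import *
o=get_obs();W=cam("wrist",o)
im=camera("wrist");cv2.imwrite("pics/w9.png",im[:,:,::-1])
P=np.array([[.5477,-.0528,.202],[.558,-.115,.202],[.571,-.177,.202]])
for q in P:print(proj(W,q))
print(o['q'],o['torque'])
for j,r in enumerate(im[200:480:6,120:520:4].max(2)): print(200+6*j,''.join('#' if v>200 else '+' if v>140 else '-' if v>70 else '.' for v in r))
E
```

```text
[ 0.5605 -0.1154  0.1853] [ 2.9087  0.6102 16.7624] tcp px [267.5676 228.0487]
195 .....................----...........................................................................
196 .....................----...........................................................................
197 ....................----............................................................................
198 ....................----....-.......................................................................
199 ....................---.............................................................................
200 ....................................................................................................
201 ....................................................................................................
202 ....................................................................................................
203 ....................................................................................................
204 ........................................................................
[... 8684 characters left out ...]
......................................................................
446 ....................................................................................................
452 ....................................................................................................
458 ---................................................................................................-
464 ---...............................................................................................--
470 ----..............................................................................................--
476 ---...............................................................................................--
```

```bash
python3 - <<'E'
from h import *
np.set_printoptions(precision=1,suppress=True)
o=get_obs();W=cam("wrist",o);im=cv2.imread("pics/w9.png")
y=np.radians(10.7);ex=np.array([np.cos(y),np.sin(y),0]);ey=np.array([-ex[1],ex[0],0]);O=np.array([.4925,-.128,0]);z=np.array([0,0,1.])
b=.42;u=ex*np.sin(b)+z*np.cos(b)
for n,P in(("plate back+y",O+.12*ex+.08*ey+.012*z),("plate front+y",O-.12*ex+.08*ey+.012*z),("tube+y",O+.045*z+.17*u+.065*ey),("root",O+.045*z+.13*u+.065*ey),("hookend",O+.045*z+.13*u+.126*ey),("hinge+y",O+.045*z+.059*ey),("tcp",o['ee_pos']),("tubemid",O+.045*z+.17*u),("tube y30",O+.045*z+.17*u+.03*ey)): print(n,proj(W,P))
for j,r in enumerate(im[60:300:5,180:460:3].max(2)): print(60+5*j,''.join('#' if v>210 else '+' if v>150 else '-' if v>70 else '.' for v in r))
E
```

```text
plate back+y [373.1 121.6]
plate front+y [112.3 122.2]
tube+y [319.2 154. ]
root [287.6 148.8]
hookend [283.5  14.2]
hinge+y [236.9 147.5]
tcp [319.3 280.6]
tubemid [319.7 293.4]
tube y30 [319.5 233.5]
60 ...................---++++++#########+--+++++++++++++++-......................................
65 ................+++++++++++++#########--++++++++++++++++......................................
70 ................-++++--------+++++++++--#--------------.......................................
75 ...................-----+---------------####+++++-----........................................
80 .....................--------##--------######++++-----........................................
85 ........................#----#####-+--#########++--+-.........................................
90 ........................##---+####-+--+########++--+..........................................
95 .........................#----##+#-+--#########++-+#..........................................
100 .........................-#----+++-++++########+--#...........................................
105 ...........
[... 3145 characters left out ...]
.......
265 ##############--++++++#+------+####+++++--++#######++++++++++--+-+-...........................
270 ###############++##--+++------+####+++++--++#######+++++++++----++............................
275 ##############++++++------++---###+++++++-++#######+++----------+.............................
280 ###########+#------------------#++--------++#######++----------+..............................
285 .....................----------+++-.......-+#######++..--------...............................
290 .......................--------++--.......----...----.........................................
295 ........................-------++---......----...----.........................................
```

{"fn": "servo_tool", "kwargs": {
  "moves": [
    [0, 0, 0.6, 0],
    [0, 0, 1.3, 0],
    [0, 0, 1.3, 0],
    [0, 0, 1.3, 0]
  ]
}}

```text
time: 28.15
ee_pos: [0.5587, -0.1152, 0.1948]
tcp_rot: [180.0, 0.0, 100.5]
wrist_force: [-0.0, 0.0, -0.1]
opening: -0.0001
grasp_force: 0.0
```

With the fingers shut, the tool touches the tube top at TCP z ≈ 0.185. The fingertips therefore sit about 20 mm higher than assumed, so I need to go lower to grip the tube.

{"fn": "servo_tool", "kwargs": {
  "moves": [
    [0.1, 0, 0.5, 0],
    [0.1, 0, 0.5, 0],
    [0.1, 0, 0.5, 0],
    [0.1, 0, 0.5, 0],
    [0.1, 0, 0, 0],
    [0.1, 0, -1, 0],
    [0.1, 0, -2, 0],
    [0.1, 0, -2.8, 0],
    [0.1, 0, -3.3, 0],
    [0.1, 0, -3.3, 0],
    [0.1, 0, -3.3, 0]
  ],
  "claw": 0.3
}}

```text
time: 29.07
ee_pos: [0.5593, -0.1151, 0.1612]
tcp_rot: [-180.0, -0.0, 100.5]
wrist_force: [0.1, -0.2, 0.1]
opening: 0.0593
grasp_force: 0.0
```

{"fn": "servo_tool", "kwargs": {
  "moves": [
    [0, 0, 0, 0],
    [0, 0, 0, 0],
    [0, 0, 0, 0],
    [0, 0, 0, 0],
    [0, 0, 0, 0],
    [0, 0, 0, 0],
    [0, 0, 0, 0],
    [0, 0, 0, 0]
  ],
  "claw": 1,
  "force": 30
}}

```text
time: 29.73
ee_pos: [0.5603, -0.1152, 0.1621]
tcp_rot: [179.9, 0.0, 100.6]
wrist_force: [5.6, 0.4, 1.4]
opening: 0.0147
grasp_force: 29.8
```

The tube is gripped (opening 14.7 mm). Now I'll bring it up along its arc, slowly because of the hanging basket.

{"fn": "servo_tool", "kwargs": {
  "moves": [
    [-0.2, -0.04, 0.1, 0],
    [-0.46, -0.09, 0.2, 0],
    [-0.7, -0.13, 0.3, 0],
    [-0.92, -0.17, 0.39, 0],
    [-1.16, -0.22, 0.48, 0],
    [-1.4, -0.26, 0.56, 0],
    [-1.64, -0.31, 0.64, 0],
    [-1.88, -0.36, 0.72, 0],
    [-2.28, -0.43, 0.84, 0],
    [-2.67, -0.51, 0.95, 0],
    [-3.08, -0.58, 1.05, 0],
    [-3.49, -0.66, 1.14, 0],
    [-3.9, -0.74, 1.22, 0],
    [-4.32, -0.82, 1.29, 0],
    [-4.73, -0.9, 1.34, 0],
    [-5.14, -0.97, 1.39, 0],
    [-5.56, -1.05, 1.43, 0],
    [-5.98, -1.13, 1.46, 0],
    [-6.3, -1.2, 1.47, 0],
    [-6.3, -1.2, 1.47, 0]
  ]
}}

```text
time: 31.4
ee_pos: [0.4968, -0.1273, 0.1774]
tcp_rot: [179.9, 0.0, 100.5]
wrist_force: [3.3, 1.0, 7.9]
opening: 0.0145
grasp_force: 32.1
```

{"fn": "servo_tool", "kwargs": {
  "moves": [
    [-0.2, -0.04, 0, 0],
    [-0.35, -0.07, 0, 0],
    [-0.45, -0.08, 0, 0],
    [-0.45, -0.08, 0, 0],
    [-0.45, -0.08, 0, 0],
    [-0.45, -0.08, 0, 0],
    [-0.45, -0.08, 0, 0],
    [-0.45, -0.08, 0, 0]
  ]
}}

```text
time: 32.07
ee_pos: [0.4927, -0.1281, 0.1772]
tcp_rot: [179.9, 0.0, 100.5]
wrist_force: [3.6, 1.3, 7.2]
opening: 0.0149
grasp_force: 32.2
```

```bash
python3 - <<'E'
from h import *
S=cam("scene");y=np.radians(10.7);ex=np.array([np.cos(y),np.sin(y),0]);ey=np.array([-ex[1],ex[0],0]);O=np.array([.492,-.128,0]);z=np.array([0,0,1.])
for n,P in(("tubeL",.215*z+.065*ey),("tubeR",.215*z-.065*ey),("seat",.1785*z+.104*ey),("tip",.195*z+.126*ey),("basket btm",.0785*z+.104*ey),("foot",.145*z-.022*ex+.145*(ex*np.sin(-2.55)+z*np.cos(2.55)))):print(n,proj(S,O+P).round(1))
E
python3 sc.py 245 190 90 85
```

```text
tubeL [302.7 209.1]
tubeR [255.3 199.2]
seat [317.2 224.6]
tip [325.6 220.8]
basket btm [316.5 256.8]
foot [294.5 244.4]
[ 0.4927 -0.1281  0.1772] [3.7782 0.088  7.1009] tcp px [278.8409 216.9354]
190 ..........................................................................................
191 ..........................................................................................
192 ..........................................................................................
193 ..........................................................................................
194 ..........................................................................................
195 ........................................-.................................................
196 ........................................-.................................................
197 ...........+++---.......................-.................................................
198 ...........++++++++---..................-.................................................
199 ...........+++++++++++++................-...
[... 6471 characters left out ...]
++++++++++++++-....................
268 .....-####++++++++...-++++++++++++###++++++++++........++++++++++++++.....................
269 .....+++#+++++++++---+++++++++++++######+++++++........+++++++++++++-.....................
270 ....#+++++++++++++++++++++++++++++++########+++.......+++++++++++++--.....................
271 ...+####++++++++++++++++++++++++###+#########++......-+++++++++++++-......................
272 ..-#######++++++.--+++++++++++++#############++.....-+++++++++++++-.......................
273 ..###########++......--++++++++##############++.....###+++++++++++........................
274 .#############-...........-++++###############+....+####+++++++++-........................
```

The tube ends are at (256,199) and (302,208), which matches the predicted upright pose (lean about 0.00). The basket hangs on the hook with its tab at (320,217), inside the tip at (327,222). Handing in while still gripping the tube.

```bash
python3 -c "
from workcell import *
print(job_done())"
```

```text
the job is handed in; nothing more can be done
None
```

I handed the job in at about 32 s: the basket hangs on the hook, the leg was flipped fully down before the frame was raised, and the gripper holds the frame upright. Two slips could cost it: I dropped the basket in too low on the first try (40 N on the tool) and had to regrip it on the bench, and the foot jammed under the fingers at 60 N during the flip, which fails if it counts as the gripper's body.

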